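# Clamp a block of hard cheese for grating

## Task

Stand the block of hard cheese upright on the clamp's wooden base, between the jaws, and let go of it; then pump the clamp's sliding trigger towards its handle, releasing and squeezing again, until the sprung pad has visibly sunk in and holds the cheese against the fixed jaw, but not so hard that the cheese is crushed. Move the jaw only with the trigger, and finish while still holding the trigger squeezed with the cheese under pressure. Do not disturb the bowl, oil bottle, wine glass or pepper mill.

Things in the scene. Friction and masses are not known exactly. Their poses are not given: they have to be found in the camera images.
- clamp: One-hand ratchet bar clamp screwed to the table (immovable), wooden base 362 x 110 x 18 mm (x -190 to +172 mm). Origin on the table; x along the bar from the trigger end to the fixed jaw, y across, z up. Grey head at x -106 to -20 mm, 80 mm high, carrying two black posts: the trigger and, nearer the jaws, the fixed handle. Then come the moving jaw with its pad, the throat, the fixed jaw.
- fixed_jaw: Grey fixed jaw at the clamp's +x end, 15 x 60 mm, top 80 mm above the table; same frame as the clamp's (its origin is the clamp's origin). Its inner face is at clamp x = 150 mm and faces the pad.
- throat (a point): Foot of the fixed jaw's inner face, on the clamp base (clamp x 150 mm, y 0, z 18 mm). The open throat runs from here towards clamp -x up to the pad, 95 to 120 mm at the start.
- handle_face (a point): Centre of the fixed handle's finger face, the side towards the jaws (clamp x -34 mm, 140 mm above the table). The handle is a post 16 mm (along x) by 28 mm, top 165 mm above the table. Two fingers from above, closing along clamp x, can squeeze trigger and handle together; only the trigger moves, so set the fingers' middle where they will end (clamp x -53 mm) or follow.
- trigger: Black sliding trigger, an upright post 12 mm (along clamp x) by 24 mm wide, top 165 mm above the table. Its frame equals the clamp's when the trigger is out (trigger_slide 0) and moves with it.
- trigger_face (a point): Centre of the trigger's finger face, the side away from the handle (clamp x -88 mm when out, 140 mm above the table). Trigger out: 54 mm from here to handle_face, 26 mm free between the two posts; fully squeezed: 37 mm.
- trigger_slide (a joint): Travel of the trigger towards the handle (clamp +x): 0 out, 0.017 m fully squeezed. A spring returns it (about 4 N out, 6 N squeezed). It takes the jaw along one to one after up to a 6 mm notch of slack; let out, the jaw stays (slips back less than a notch).
- jaw_slide (a joint): Travel of the moving jaw towards the fixed jaw: 0 to 0.095 m, starts between 0 and 0.025. It goes forward only, in 6 mm notches; about 1 to 3 N of friction. To touch the cheese set lengthways against the fixed jaw it must come to 0.058 (crossways 0.080).
- jaw: The moving jaw: grey plate 13 mm thick, 50 mm wide, 78 mm high above the table, on a steel bar with rungs that runs back through the head and out behind it. Its frame equals the clamp's at jaw_slide 0 and moves with it. The robot must not push it.
- pad: Dark rubber pad 44 x 44 x 6 mm carried by springs on the moving jaw. Its frame equals the clamp's at jaw_slide 0 and pad_slide 0 and moves with the pad.
- pad_face (a point): Centre of the pad's front face, which presses the cheese (clamp x 30 mm + jaw_slide - pad_slide, 48 mm above the table).
- pad_slide (a joint): How far the pad has sunk towards its jaw: 0 free, 0.010 m at the stop. The springs push with 0.75 N + 1.5 N per mm, 15.8 N at the stop; beyond it the force rises steeply. 3 to 8 mm is a good hold; a merely sliding cheese sinks it less than 2 mm.
- cheese: Loose block of hard cheese, straw-coloured with a brown rind on its +x end: 62 mm (x) x 40 mm (y) x 55 mm high, 110 to 220 g. Origin: centre of its underside, z up. Stands on the dark board. It crumbles if the pad presses it with more than 25 N; the fingers may grip it across its 40 mm.
- board: Dark wooden board, fixed to the table, 150 x 150 x 12 mm, on which the cheese starts; origin at the centre of its underside.
- bowl: Loose blue bowl, 100 mm across, 50 mm high; bystander; origin under its centre.
- oil_bottle: Loose green glass bottle, 60 mm across, 210 mm high; bystander; origin under its centre.
- wine_glass: Loose wine glass, 72 mm across, 165 mm high; bystander; origin under its centre.
- pepper_mill: Loose wooden pepper mill, 56 mm across, 160 mm high; bystander; origin under its centre.
Not all that is in view belongs to the job. Leave any green or pink look-alike of the cheese alone.

How it is judged:
By the outcome, as a careful person would: the job done as asked, in the order asked, and still so for the second after the job is handed in, while the arm keeps its last pose, push and grip.
It also fails if it takes over 72 s, if anything falls off the work surface, if the arm or the gripper's body presses on something with over 40 N, if the wrist force passes 120 N, or if a joint passes its speed limit or range.

## Robot

A 6-joint arm with a two-finger parallel gripper is mounted at the origin on the work surface. World frame = base frame: x ahead of the robot, y to its left, z up, the work surface at z = 0. Lengths are in m, angles in degrees, forces in N, time in s.
With the tool pointing down it reaches from about 0.275 to 0.725 m from the base axis. Payload 5.6 kg.
Tool frame: the origin (TCP) lies midway between the tips of the shut fingers; the grasp point (between the pads) lies env.grip_depth behind it (env.grip_depth is the distance from the TCP to the grasp point, in m); z points along the fingers, y is the line along which they close (so a half turn about z gives the same grasp; the last joint's range is limited). The gripper opens to 85 mm and grips with 20 to 120 N. Pads are 22 mm wide; open, the fingers measure 114 mm over their backs; the gripper's body (76 mm by 85 mm) begins 54 mm behind the grasp point. The pads swing forward as they close: fully open they stand 13 mm farther back than shut.
Start: joints at [90.734, 14.616, 6.199, 0, -81.583, -16.306], TCP at [0.148, 0.53, 0.231] pointing down, gripper open.
Joint ranges: [-168.99, 168.99], [-69.2, 112.95], [-62.41, 85.93], [-164.36, 98.24], [-168.68, -3.75], [-174.98, 174.98]. Speed limits (degrees/s): [147.25, 147.25, 180, 180, 180, 180].

## Interface

Orientations are given as [roll, pitch, yaw] about the fixed x, y, z axes, in that order (R = Rz(yaw) Ry(pitch) Rx(roll)).
In Python, from plant import env, cams gives the robot as it stands.
- The arm moves only by the shell command python3 -m pendant [OPENING] [FORCE], which reads ROWS from standard input. ROWS is a JSON list of rows, 1 to 20 of them, each an object with the fields x, y, z (the shift in m), spin (a turn about the tool's z in degrees); a field left out counts as zero; each row shifts and turns the commanded pose from where the row before left it, along the tool's axes as they then stand; what a row does not reach is not made up. A row lasts 1/8 s, in which the tool goes at most 0.0625 m and 10.7 degrees, less where a joint would pass 70% of its speed; a pose out of reach is approached as far as the arm can. OPENING is the finger opening in m, set as the command begins (- or left out keeps the last). The fingers move at their own pace and stop on an object; FORCE is the grip in N (left out, the last holds). Time passes only in rows, so rows that do not move let the fingers close. It prints the time, the measured TCP pose, the force, the opening and the grip force at its end. Input that does not fit is refused with a message, and nothing moves.
- env.get_obs(): the state, without advancing time (a new reading comes with each control period).
- cams.capture(name): name is "scene" or "top" or "wrist"; returns the picture (420x560x3 uint8, red, green, blue); there is no depth.
- cams.camera_info(name): a dict with "fx", "fy", "cx", "cy" (pixels), "origin" and "rotation" of the camera in the world. Camera axes: x right, y down, z forward; pixel columns grow to the right and rows downward; lengths in m; the calibration is good to about 2 mm. The wrist camera is an equidistant fisheye: a pixel r from the principal point sees the ray r / f radians off the axis. A picture is of the moment at which its call begins: read the wrist's pose just before it. camera_info takes no time and is no camera call; for the wrist camera it gives the pose at the moment of the call.
- env.job_done(): hands the job in; it is judged then, once.
The state is a dict: "clock": time; "q": joint angles; "joint_velocities": joint speeds; "effort": joint torques, N m; "eef_pos": TCP position; "tcp_rot": TCP orientation; "ft_force": force on the tool from outside, world axes, zero at the start; "wrist_torque": the same for the moment, N m; "grip_width": finger opening in m; "grip_force": force on a finger pad.
Only numpy, scipy, OpenCV 4.12 (cv2) and the standard library are available. Lean on these libraries where they do the work, as an engineer would, in place of code of your own. Each camera call takes 0.05 s, during which the arm holds its last target. There are 200 camera calls.

## Working session

There is one attempt and no reset: what is moved stays moved. The work goes in short steps, Python scripts to look and compute and a shell command to move; the robot and the scene stay as the last step left them, time stands still between calls to the robot, and variables do not carry over. Pictures are saved under pics/ and viewed, at most 10 in all, crops included, and the job is handed in when it is done.

```bash
mkdir -p pics; ls; python3 - <<'E'
from plant import env,cams
import cv2,numpy as np
print(env.grip_depth,env.get_obs())
for n in("scene","top"):
    cv2.imwrite(f"pics/{n}0.png",cams.capture(n)[:,:,::-1]); print(n,cams.camera_info(n))
E
```

```text
pics
0.0187 {'clock': 0.0, 'q': array([ 9.07345859e+01,  1.46538323e+01,  6.12923311e+00, -2.81561862e-02,
       -8.15821200e+01, -1.63064808e+01]), 'joint_velocities': array([-0.04350393, -0.07938155,  0.05828206,  0.03661965,  0.02818641,
       -0.08587277]), 'effort': array([ 1.68757751e-04, -3.86639643e+01,  2.37948900e+01,  5.36498934e+00,
       -5.98740953e-03, -6.84998032e-07]), 'eef_pos': array([0.14744954, 0.52934618, 0.23037606]), 'tcp_rot': array([ 1.79889755e+02, -3.23936510e-03, -1.55760396e+01]), 'ft_force': array([-0.61448589, -0.5965833 ,  0.47739805]), 'wrist_torque': array([-0.03527875,  0.05016887,  0.01489692]), 'grip_force': 0.0, 'grip_width': 0.08550364202686486}
scene {'fx': 407.9971350287831, 'fy': 407.9971350287831, 'cx': 280.24423281687353, 'cy': 206.3259560508782, 'origin': array([ 1.11978346, -0.17978706,  1.06818873]), 'rotation': array([-1.49121760e+02, -2.00162859e-02,  7.25599190e+01])}
top {'fx': 417.82604889786194, 'fy': 417.82604889786194, 'cx': 277.5163148103517, 'cy': 220.19809358502644, 'origin': array([ 0.31880534, -0.03034998,  1.37722066]), 'rotation': array([-170.35402518,    1.51269678,  -90.03141358])}
```

View pics/top0.png

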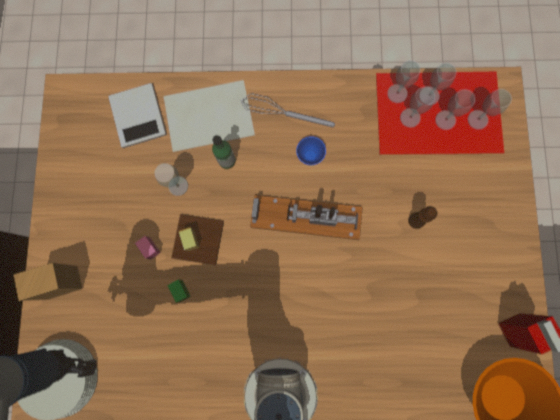

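View pics/scene0.png

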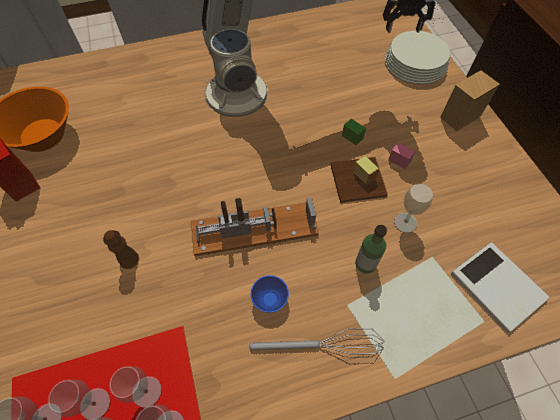

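The top view shows the clamp base at about (250–362, 194–239), with the fixed jaw to the left at (255,208) and the trigger and handle near (318–332, 212). The cheese is at (188,238) on the dark board at (198,239). The pink block at (147,247) and the green one at (178,291) are look-alikes. The bottle, glass and bowl are further ahead, and the mill is at (425,215).

```bash
cat > h.py <<'E'
import cv2,numpy as np
from scipy.spatial.transform import Rotation as R
from plant import env,cams
def ray(name,uv,z,info=None):
    c=info or cams.camera_info(name); uv=np.atleast_2d(uv).astype(float)
    p=np.c_[(uv[:,0]-c["cx"])/c["fx"],(uv[:,1]-c["cy"])/c["fy"],np.ones(len(uv))]
    if name=="wrist":
        r=np.hypot(p[:,0],p[:,1])+1e-12; p=np.c_[p[:,:2]/r[:,None]*np.sin(r)[:,None],np.cos(r)]
    d=R.from_euler("xyz",c["rotation"],degrees=True).apply(p); o=np.array(c["origin"])
    return o+d*((z-o[2])/d[:,2])[:,None]
def blob(m,near):
    n,l,s,ce=cv2.connectedComponentsWithStats(m.astype(np.uint8)); 
    ks=[k for k in range(1,n) if s[k,4]>30]; k=min(ks,key=lambda k:np.hypot(*(ce[k]-near))); return l==k
def rect(m,name,z):
    ys,xs=np.nonzero(m); P=ray(name,np.c_[xs,ys],z)[:,:2]
    return cv2.minAreaRect((P*1000).astype(np.float32)), len(xs)
E
python3 - <<'E'
from h import *
out=[]
for n,cn,bn,kn,box in(("top",(188,238),(205,255),(300,230),[(165,205,70,70),(245,185,125,60)]),("scene",(366,165),(345,190),(295,215),[(325,145,70,70),(185,185,140,75)])):
    im=cv2.imread(f"pics/{n}0.png"); h=cv2.cvtColor(im,cv2.COLOR_BGR2HSV); H,S,V=[h[:,:,i].astype(int) for i in range(3)]
    print(n,"cheese",h[cn[1],cn[0]],"base",h[kn[1],kn[0]],"board",h[bn[1],bn[0]])
    m1=blob((H>22)&(H<36)&(S>70)&(V>150),cn); 
    print(n,"cheese top",rect(m1,n,.067))
    hb=h[kn[1],kn[0]]; mb=(H<15)&(S>hb[1]-35)&(V>70); mb=blob(cv2.morphologyEx(mb.astype(np.uint8),cv2.MORPH_CLOSE,np.ones((15,15))),kn)
    print("base",rect(mb,n,.018))
    md=(V<85)&(H<20)&(S>90); md=blob(cv2.morphologyEx((md|m1).astype(np.uint8),cv2.MORPH_CLOSE,np.ones((3,3))),bn); print("board",rect(md,n,.012))
    v=im.copy()
    for m,c in((m1,(255,0,0)),(mb,(0,255,0)),(md,(255,0,255))):
        cs,_=cv2.findContours(m.astype(np.uint8),0,2); cv2.drawContours(v,cs,-1,c,1)
    for x,y,w,hh in box: out.append(cv2.resize(v[y:y+hh,x:x+w],(400,400 if w==70 else int(400*hh/w)),interpolation=2)[:290 if w==70 else 400] )
out=[cv2.copyMakeBorder(o,0,300-min(300,o.shape[0]),0,0,0)[:300] for o in out]
cv2.imwrite("pics/m.png",np.vstack([np.hstack(out[:2]),np.hstack(out[2:])]))
E
```

```text
top cheese [ 30 102 170] base [ 13 171 143] board [ 12 149  82]
top cheese top (((485.1434631347656, 292.1374206542969), (56.32255935668945, 36.59741973876953), 18.4239444732666), 203)
base (((560.5348510742188, -88.7586669921875), (362.15545654296875, 118.02880859375), 83.23526763916016), 3126)
board (((489.0837097167969, 269.689697265625), (144.08706665039062, 146.77638244628906), 80.93103790283203), 1806)
scene cheese [ 28 106 183] base [ 14 168 146] board [ 12 161  79]
scene cheese top (((485.58935546875, 296.41217041015625), (57.53837203979492, 37.36423110961914), 17.787425994873047), 191)
base (((356.13726806640625, 32.7967529296875), (1505.94482421875, 1653.5911865234375), 1.6266050338745117), 145660)
board (((490.60198974609375, 272.7491455078125), (149.32240295410156, 162.38389587402344), 80.61837768554688), 1876)
```

View pics/m.png

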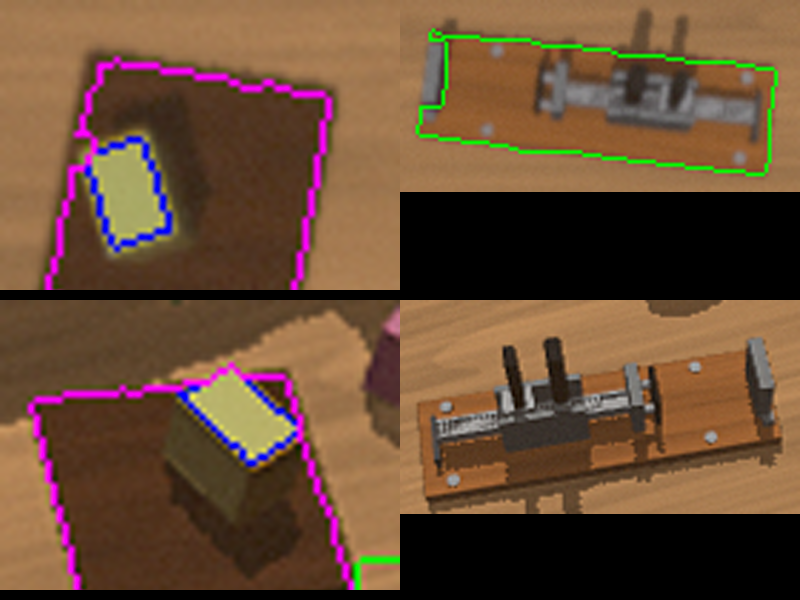

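The crops show clean outlines for the cheese top, the board and the clamp base, and both cameras agree to about 4 mm. The cheese's long axis is at yaw ≈18°, and the clamp's x axis is at yaw ≈83°. I'll move above the cheese with a narrowed opening to stay clear of the pink block.

```bash
echo '[{"x": 0.0389, "y": 0.0135}, {"x": 0.0389, "y": 0.0135}, {"x": 0.0389, "y": 0.0135}, {"x": 0.0389, "y": 0.0135}, {"x": 0.0389, "y": 0.0135}, {"x": 0.0389, "y": 0.0135}, {"x": 0.0389, "y": 0.0135}, {"x": 0.0389, "y": 0.0135}, {"x": 0.0389, "y": 0.0135}, {"x": 0.0389, "y": 0.0135}, {"spin": -8.4}, {"spin": -8.4}, {"spin": -8.4}, {"spin": -8.4}, {"z": 0.03}, {}, {}]' | python3 -m pendant .058 40
python3 - <<'E'
from h import *
i=cams.camera_info("wrist");im=cams.capture("wrist")[:,:,::-1].copy();cv2.imwrite("pics/w1.png",im)
h=cv2.cvtColor(im,cv2.COLOR_BGR2HSV);H,S,V=[h[:,:,k].astype(int) for k in range(3)]
m=(H>20)&(H<36)&(S>60)&(V>110); n,l,s,c=cv2.connectedComponentsWithStats(m.astype(np.uint8))
print(i,env.get_obs()["q"]);print([(s[k],c[k]) for k in range(1,n) if s[k,4]>300])
E
```

```text
clock: 2.22
eef_pos: [0.4864, 0.2953, 0.202]
tcp_rot: [180.0, -0.0, 18.0]
ft_force: [-0.0, -0.0, 0.1]
grip_width: 0.058
grip_force: 0.0
{'fx': 325.19226210127806, 'fy': 325.19226210127806, 'cx': 283.7323770772675, 'cy': 206.9703007219054, 'origin': array([0.54873964, 0.31561989, 0.34444209]), 'rotation': array([ 1.65008603e+02, -1.89451562e-02, -7.19569496e+01])} [ 4.70315469e+01  1.73024447e+01  5.65188289e+00  3.41212605e-02
 -7.82719989e+01  6.09892709e+01]
[(array([    0,     0,   329,   285, 41769], dtype=int32), array([132.53386483, 123.80286816])), (array([514,   0,  46,  38, 604], dtype=int32), array([541.2615894,  14.2102649])), (array([  418,     6,   142,   152, 10455], dtype=int32), array([501.96776662,  70.3033955 ])), (array([515,   8,  45,  46, 330], dtype=int32), array([542.52424242,  32.39090909])), (array([193, 162,  40,  24, 540], dtype=int32), array([212.68888889, 173.24074074])), (array([ 262,  163,   50,   68, 2341], dtype=int32), array([288.81161897, 193.98376762])), (array([ 349,  207,   65,   57, 2146], dtype=int32), array([383.12814539, 235.52236719])), (array([   0,  230,  124,   96, 5250], dtype=int32), array([ 50.94895238, 278.61180952])), (array([ 466,  256,   94,   75, 4223], dtype=int32), array([520.58062988, 295.71678901])), (array([254, 297,  78,  28, 456], dtype=int32), array([300.73684211, 312.22149123])), (array([238, 329,  61,  15, 344], dtype=int32), array([264.20930233, 337.2994186 ])), (array([126, 370,  32,  19, 328], dtype=int32), array([140.25609756, 379.24695122])), (array([406, 373,  43,  21, 345], dtype=int32), array([429.09275362, 382.22608696]))]
```

View pics/w1.png

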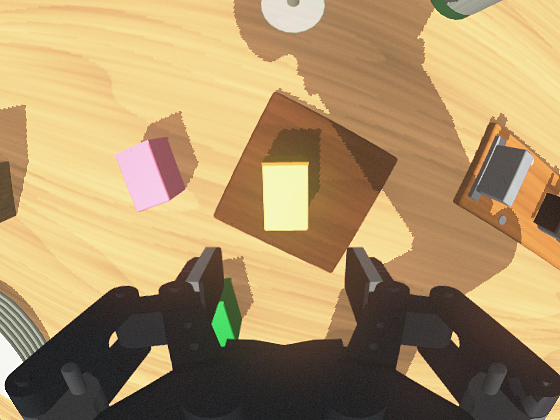

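The cheese is squarely below the gripper at (262–309, 163–231) with the rind end at the top. The pink block at (150,175) stays well clear. I'll cast rays to refine.

```bash
python3 - <<'E'
from h import *
i=cams.camera_info("wrist");im=cv2.imread("pics/w1.png");h=cv2.cvtColor(im,cv2.COLOR_BGR2HSV);H,S,V=[h[:,:,k].astype(int) for k in range(3)]
m=blob((H>20)&(H<36)&(S>60)&(V>110),(288,194)); ys,xs=np.nonzero(m)
print(cv2.minAreaRect((ray("wrist",np.c_[xs,ys],.067,i)[:,:2]*1000).astype(np.float32)))
p=env.get_obs()["eef_pos"];print(p)
# clamp base edges, top view, orange mask w/out closing
for n in("top","scene"):
    im=cv2.imread(f"pics/{n}0.png").astype(int); h=cv2.cvtColor(im.astype(np.uint8),cv2.COLOR_BGR2HSV).astype(int)
    m=(h[:,:,0]<16)&(h[:,:,1]>158)&(h[:,:,2]>115); m[:185]=0;m[260:]=0;m[:,:185]=0;m[:,370:]=0
    ys,xs=np.nonzero(m);P=ray(n,np.c_[xs,ys],.018)[:,:2]*1000
    a=np.deg2rad(83.2);e=np.array([np.cos(a),np.sin(a)]);f=np.array([-e[1],e[0]])
    u=P@e;w=P@f; 
    print(n,len(xs),"u pct",np.percentile(u,[.2,1,99,99.8]),"w pct",np.percentile(w,[.2,1,2,98,99,99.8]))
    # edges per slice -> slope
    for s in range(-240,110,40):
        k=abs(u-np.median(u)-0*s-s+(-60))<20
        if k.sum()>30: print(s,k.sum(),np.percentile(w[k],[1,99]).round(1),np.median(u[k]).round())
E
```

```text
((487.44915771484375, 293.07196044921875), (60.69319152832031, 42.76290512084961), 18.058053970336914)
[0.48658974 0.29554294 0.20238932]
top 1854 u pct [-199.1973722  -197.4370979   139.76886451  153.34476564] w pct [-621.8901484  -620.45818955 -619.43940254 -515.68732249 -514.82324259
 -514.23696735]
-240 184 [-621.8 -514.7] -159.0
-200 183 [-620.4 -514.6] -129.0
-160 108 [-544.2 -515. ] -84.0
-120 137 [-618.7 -514.6] -39.0
-80 214 [-620.7 -515.5] -7.0
-40 209 [-620.  -514.7] 45.0
0 320 [-618.9 -515.8] 73.0
40 371 [-620.9 -515.4] 116.0
scene 1667 u pct [-196.86864487 -195.65864366  144.60485307  161.18542636] w pct [-622.59306139 -622.08294965 -621.52269637 -517.37406185 -516.6220427
 -515.42892886]
-240 108 [-622.1 -516.7] -128.0
-160 53 [-622.1 -518.5] -24.0
-120 156 [-621.9 -516.2] -2.0
-80 200 [-622.  -516.7] 52.0
-40 396 [-622.1 -516.9] 79.0
0 412 [-621.5 -517.4] 120.0
```

```bash
echo '[{"y": 0.0025, "z": 0.034}, {"z": 0.034}, {"z": 0.034}, {"z": 0.034}, {"z": 0.0345}, {}, {}]' | python3 -m pendant .058 40; echo '[{}, {}, {}, {}]' | python3 -m pendant .03 40; echo '[{"z": -0.03}, {"z": -0.03}, {"z": -0.03}, {"z": -0.03}, {}]' | python3 -m pendant
```

```text
clock: 3.15
eef_pos: [0.4881, 0.2939, 0.0328]
tcp_rot: [-180.0, -0.2, 18.1]
ft_force: [0.3, 0.1, 1.7]
grip_width: 0.0577
grip_force: 0.0
clock: 3.65
eef_pos: [0.4881, 0.294, 0.0329]
tcp_rot: [-179.9, -0.2, 18.1]
ft_force: [-1.6, 0.7, 6.2]
grip_width: 0.0395
grip_force: 41.1
clock: 4.28
eef_pos: [0.488, 0.2939, 0.1538]
tcp_rot: [-179.9, -0.3, 18.0]
ft_force: [0.1, 0.0, -1.9]
grip_width: 0.0396
grip_force: 40.6
```

```bash
echo '[{"x": 0.0005, "y": 0.0272}, {"x": 0.0005, "y": 0.0272}, {"x": 0.0005, "y": 0.0272}, {"x": 0.0005, "y": 0.0272}, {"x": 0.0005, "y": 0.0272}, {"x": 0.0005, "y": 0.0272}, {"x": 0.0005, "y": 0.0272}, {"x": 0.0005, "y": 0.0272}, {"x": 0.0005, "y": 0.0272}, {"x": 0.0005, "y": 0.0272}]' | python3 -m pendant ; echo '[{"spin": 10.45}, {"spin": 10.45}, {"spin": 10.45}, {"spin": 10.45}, {"spin": 10.45}, {"spin": 10.45}, {"spin": 10.45}, {"spin": 10.45}, {"spin": 10.45}, {"spin": 10.45}, {"spin": 10.3}, {}, {}]' | python3 -m pendant
python3 - <<'E'
from h import *
i=cams.camera_info("wrist");im=cams.capture("wrist")[:,:,::-1].copy();cv2.imwrite("pics/w2.png",im)
import pickle;pickle.dump(i,open("w2.pkl","wb"))
E
```

```text
clock: 5.52
eef_pos: [0.5753, 0.035, 0.1498]
tcp_rot: [-180.0, 0.1, 18.0]
ft_force: [0.4, -0.0, -1.0]
grip_width: 0.0397
grip_force: 40.7
clock: 7.15
eef_pos: [0.5755, 0.0358, 0.1503]
tcp_rot: [180.0, -0.0, -96.6]
ft_force: [0.0, 0.0, -1.9]
grip_width: 0.0396
grip_force: 40.7
```

View pics/w2.png

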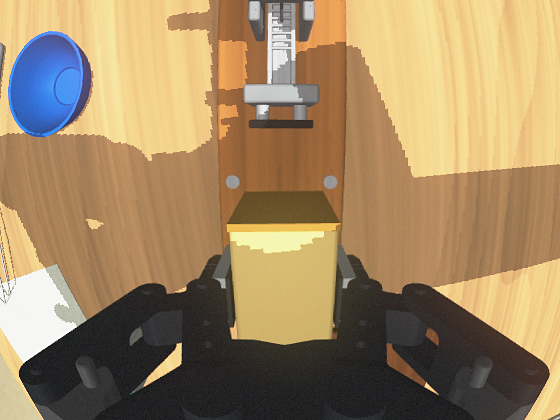

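The held cheese spans (228–342, 190–340), aligned with the clamp. The clamp pad's front is at row 128, the jaw plate at (244–319, 85–104), the screws at (232,182) and (330,182), and the base edges at columns 219 and 345. The head's front is near row 40.

```bash
python3 - <<'E'
from h import *
import pickle;i=pickle.load(open("w2.pkl","rb"))
a=np.deg2rad(83.2);e=np.array([np.cos(a),np.sin(a)]);f=np.array([-e[1],e[0]]);o=np.array([.5634,-.0777])
def c(name,uv,z): 
    P=ray("wrist",[uv],z,i)[0,:2]-o; print(name,(P@e*1000).round(1),(P@f*1000).round(1))
for n,uv,z in(("screwL",(232,182),.02),("screwR",(330,182),.02),("base180L",(219,180),.018),("base180R",(346,180),.018),("base130L",(217,130),.018),("base130R",(347,130),.018),("jawL",(244,95),.078),("jawR",(319,95),.078),("padL",(249,128),.070),("padR",(313,128),.070),("padfrontmid",(281,129),.07),("headL",(255,41),.08),("headR",(308,41),.08),("jawfront",(281,104),.078),("jawback",(281,85),.078)): c(n,uv,z)
p=env.get_obs()["eef_pos"][:2]-o; print("tcp",p@e,p@f)
# fixed jaw from initial top and scene views
im=cv2.imread("pics/top0.png");print([tuple(im[208,x]) for x in range(248,264)])
for n,uvs in(("top",[(251,216),(254,198),(256,217),(259,199)]),("scene",[(306,200),(313,200)])):
    for uv in uvs:
        P=ray(n,[uv],.08)[0,:2]-o; print(n,uv,(P@e*1000).round(1),(P@f*1000).round(1))
E
```

```text
screwL 99.8 -43.1
screwR 99.5 41.1
base180L 98.4 -54.8
base180R 98.0 55.4
base130L 55.0 -55.4
base130R 54.7 54.8
jawL 30.8 -24.9
jawR 30.7 24.0
padL 52.9 -22.5
padR 52.8 21.0
padfrontmid 53.7 -0.7
headL -5.4 -17.7
headR -5.5 16.6
jawfront 37.0 -0.7
jawback 24.4 -0.8
tcp 0.11418871469437207 0.0013402823303353042
[(np.uint8(78), np.uint8(118), np.uint8(159)), (np.uint8(78), np.uint8(118), np.uint8(158)), (np.uint8(81), np.uint8(120), np.uint8(158)), (np.uint8(81), np.uint8(116), np.uint8(153)), (np.uint8(91), np.uint8(110), np.uint8(135)), (np.uint8(111), np.uint8(115), np.uint8(125)), (np.uint8(114), np.uint8(116), np.uint8(118)), (np.uint8(117), np.uint8(117), np.uint8(116)), (np.uint8(109), np.uint8(108), np.uint8(111)), (np.uint8(70), np.uint8(72), np.uint8(79)), (np.uint8(45), np.uint8(53), np.uint8(69)), (np.uint8(39), np.uint8(65), np.uint8(95)), (np.uint8(45), np.uint8(84), np.uint8(130)), (np.uint8(47), np.uint8(88), np.uint8(138)), (np.uint8(45), np.uint8(87), np.uint8(140)), (np.uint8(46), np.uint8(88), np.uint8(137))]
top (251, 216) 163.0 29.6
top (254, 198) 160.9 -29.2
top (256, 217) 146.8 31.0
top (259, 199) 144.7 -27.8
scene (306, 200) 149.9 23.2
scene (313, 200) 169.5 19.6
```

```bash
echo '[{"x": 0.002, "y": -0.0018, "z": 0.027, "spin": 0.2}, {"z": 0.027}, {"z": 0.027}, {"z": 0.024}, {"z": 0.003}, {}, {}]' | python3 -m pendant
```

```text
clock: 8.07
eef_pos: [0.5783, 0.0339, 0.0441]
tcp_rot: [-179.9, 0.0, -96.9]
ft_force: [-1.2, -0.7, -1.8]
grip_width: 0.0397
grip_force: 40.7
```

```bash
echo '[{"z": 0.002}, {"z": 0.002}, {}]' | python3 -m pendant; echo '[{"z": 0.001}, {}]' | python3 -m pendant
```

```text
clock: 8.45
eef_pos: [0.5776, 0.0337, 0.039]
tcp_rot: [-180.0, 0.0, -97.0]
ft_force: [0.4, 1.3, 1.1]
grip_width: 0.0397
grip_force: 40.7
clock: 8.7
eef_pos: [0.5776, 0.0338, 0.039]
tcp_rot: [-179.9, 0.0, -97.0]
ft_force: [-2.1, 1.4, 6.8]
grip_width: 0.0396
grip_force: 41.6
```

```bash
echo '[{}, {}, {}]' | python3 -m pendant .056 20; echo '[{"z": -0.02}, {"z": -0.03}, {"z": -0.04}, {"z": -0.04}, {"z": -0.04}, {"z": -0.03}, {"z": -0.03}, {}, {}]' | python3 -m pendant
python3 - <<'E'
from h import *
import pickle
i=cams.camera_info("wrist");im=cams.capture("wrist")[:,:,::-1].copy();cv2.imwrite("pics/w3.png",im);pickle.dump(i,open("w3.pkl","wb"))
E
```

```text
clock: 9.07
eef_pos: [0.5773, 0.0336, 0.0376]
tcp_rot: [180.0, -0.0, -97.0]
ft_force: [0.4, 0.1, -0.5]
grip_width: 0.0561
grip_force: 0.0
clock: 10.2
eef_pos: [0.577, 0.0337, 0.267]
tcp_rot: [179.9, -0.0, -97.0]
ft_force: [0.5, 0.9, -1.2]
grip_width: 0.0558
grip_force: 0.0
```

View pics/w3.png

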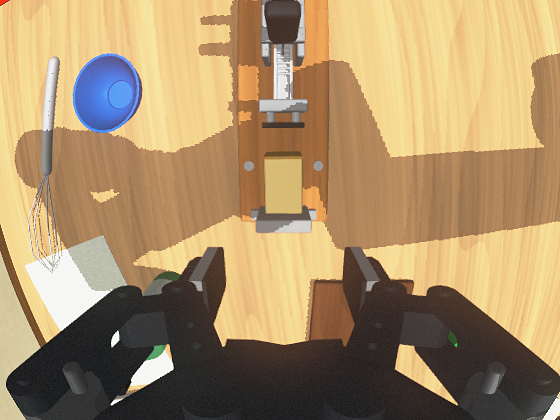

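The cheese stands upright at (264–302, 152–214), square to the fixed jaw, whose top spans rows 220–231. The pad's front is at row 127 and the handle's top at (283,10–40).

```bash
python3 - <<'E'
from h import *
import pickle;i=pickle.load(open("w3.pkl","rb"))
a=np.deg2rad(83.2);e=np.array([np.cos(a),np.sin(a)]);f=np.array([-e[1],e[0]]);o=np.array([.5634,-.0777])
for n,uv,z in(("fj inner",(283,220),.08),("fj outer",(284,231),.08),("fj L",(257,225),.08),("fj R",(311,225),.08),("base end",(250,221),.018),("cheese back",(283,157),.073),("cheese front",(283,214),.073),("pad",(283,127.5),.07),("cheeseL",(264,190),.073),("cheeseR",(302,190),.073),("screw",(248,166),.02),("screw",(319,166),.02)):
    P=ray("wrist",[uv],z,i)[0,:2]-o; print(n,(P@e*1000).round(1),(P@f*1000).round(1))
for n,uvs in(("top",[(317,213),(332,213)]),):pass
E
```

```text
fj inner 149.5 -1.1
fj outer 161.9 -0.1
fj L 155.1 -28.9
fj R 155.3 28.8
base end 170.1 -43.0
cheese back 83.5 -0.9
cheese front 144.9 -1.1
pad 52.9 -0.8
cheeseL 118.4 -21.1
cheeseR 118.6 19.1
screw 99.9 -43.3
screw 100.1 42.6
```

```bash
echo '[{"x": 0.0333}, {"x": 0.0333}, {"x": 0.0333}, {"x": 0.0333}, {"x": 0.0335, "y": -0.0007}, {"spin": -10}, {"spin": -10}, {"spin": -10}, {"spin": -10}, {"spin": -10}, {"spin": -10}, {"spin": -10}, {"spin": -10}, {"spin": -10}, {}, {}, {}]' | python3 -m pendant .085 40
python3 - <<'E'
from h import *
import pickle
i=cams.camera_info("wrist");im=cams.capture("wrist")[:,:,::-1].copy();cv2.imwrite("pics/w4.png",im);pickle.dump(i,open("w4.pkl","wb"))
E
```

```text
clock: 12.38
eef_pos: [0.5577, -0.1319, 0.2676]
tcp_rot: [180.0, 0.0, -7.1]
ft_force: [-0.2, 0.0, 0.3]
grip_width: 0.0851
grip_force: 0.0
```

View pics/w4.png

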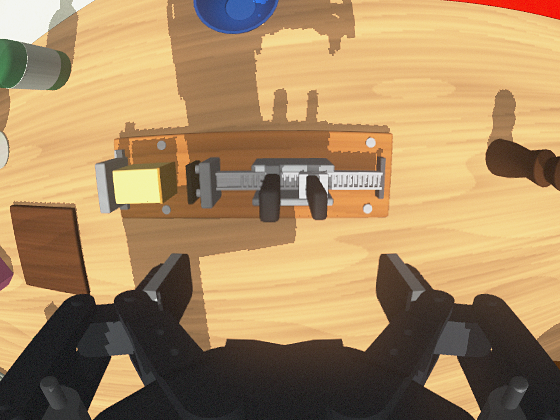

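The handle's top is at about (259–280, 195–221) and the trigger's at (309–327, 193–219), roughly centred between the open fingers. The cheese stands undisturbed at (115–176, 165–203).

```bash
python3 - <<'E'
from h import *
import pickle;i=pickle.load(open("w4.pkl","rb"))
im=cv2.imread("pics/w4.png").max(2).astype(int); print(im[205,250:335]);print(im[212,250:335])
a=np.deg2rad(83.2);e=np.array([np.cos(a),np.sin(a)]);f=np.array([-e[1],e[0]]);o=np.array([.5637,-.0792])
for n,uv,z in(("handle jawside",(259,212),.165),("handle tr",(280,212),.165),("trig in",(310,212),.165),("trig out",(327,212),.165),("handle near",(270,221),.165),("trig near",(319,219),.165),("jawfront",(200,180),.078),("pad",(188,180),.07)):
    P=ray("wrist",[uv],z,i)[0,:2]-o; print(n,(P@e*1000).round(1),(P@f*1000).round(1))
p=env.get_obs()["eef_pos"][:2]-o; print("tcp",p@e,p@f)
E
```

```text
[142 143 134 119 111 105 106 109 109  73  65  67  72  76  77  74  79  79
  78  80  77  80  79  75  78  71  74  69  64  75 106 152 158 157 155 158
 157 150 156 153 151 155 155 152 177 181 181 182 177 180 177 177 177 176
 178 176 179 181 135  78  66  69  68  74  82  84  90  95  87  89  87  87
  84  83  89  76  68 185 222 218 217 217 216 225 223]
[149 151 150 149 150 152 150 151 159  97  64  71  71  76  79  79  80  80
  80  78  84  80  79  83  80  79  76  72  64  88 144 154 153 150 152 150
 150 152 151 153 152 150 149 151 143 223 231 230 229 228 230 229 229 230
 232 231 229 231 230 234 188  93  69  79  83  93  94  94  90  88  96  91
  87  90  84  80  71 242 234 228 229 229 227 226 226]
handle jawside -33.6 3.9
handle tr -50.1 3.9
trig in -73.6 4.0
trig out -87.1 4.1
handle near -42.1 11.3
trig near -80.9 9.8
jawfront 35.6 -6.7
pad 51.5 -5.6
tcp -0.053028399339587265 -0.00033581883556784396
```

```bash
echo '[{"z": 0.03}, {"z": 0.03}, {"z": 0.03}, {"z": 0.03}, {"z": 0.0255}, {}, {}]' | python3 -m pendant .085 30; echo '[{}, {}, {}, {}, {}, {}]' | python3 -m pendant .038 30
python3 - <<'E'
from h import *
import pickle
print(env.get_obs()["grip_force"],env.get_obs()["ft_force"])
i=cams.camera_info("wrist");im=cams.capture("wrist")[:,:,::-1].copy();cv2.imwrite("pics/w5.png",im);pickle.dump(i,open("w5.pkl","wb"))
E
```

```text
clock: 13.3
eef_pos: [0.5586, -0.1321, 0.1236]
tcp_rot: [180.0, -0.1, -7.0]
ft_force: [0.1, -0.3, 0.9]
grip_width: 0.0856
grip_force: 0.0
clock: 14.05
eef_pos: [0.5592, -0.1313, 0.1253]
tcp_rot: [-180.0, -0.3, -6.9]
ft_force: [-2.6, 3.6, 10.0]
grip_width: 0.038
grip_force: 7.2
7.213970124721527 [-2.64755516  3.64036639 10.04976483]
```

View pics/w5.png

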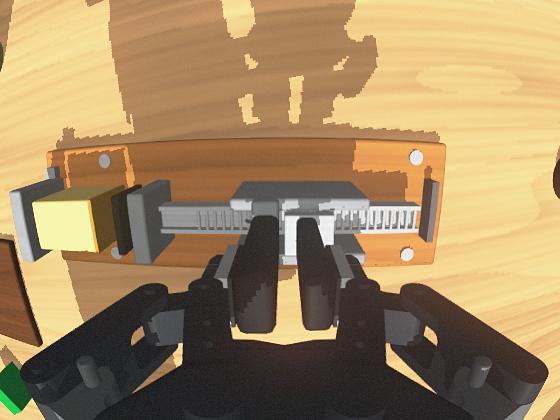

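The posts are gripped between the fingers, with the handle at (258,270) and the trigger at (315,270). The jaw has moved to (130–170, 180–262) and the pad to (113–135, 185–250), with the cheese at (35–125, 187–250). This view can track the jaw.

```bash
cat >> h.py <<'E'
A=np.deg2rad(83.2);E_=np.array([np.cos(A),np.sin(A)]);F_=np.array([-E_[1],E_[0]]);O_=np.array([.5637,-.0792])
def cl(uv,z,i):
    P=ray("wrist",uv,z,i)[:,:2]-O_; return np.c_[P@E_,P@F_]*1000
def pix(xyz,i):
    "clamp points (m) -> wrist pixels"
    X=np.atleast_2d(xyz);W=np.c_[O_+X[:,:1]*E_+X[:,1:2]*F_,X[:,2]]
    p=R.from_euler("xyz",i["rotation"],degrees=True).inv().apply(W-i["origin"])
    r=np.hypot(p[:,0],p[:,1]);t=np.arctan2(r,p[:,2]);return np.c_[i["cx"]+i["fx"]*t*p[:,0]/r,i["cy"]+i["fy"]*t*p[:,1]/r]
def profile(im,i,y,z,xs):
    "image value sampled along clamp x at fixed y,z"
    q=pix(np.c_[xs,0*xs+y,0*xs+z],i).astype(np.float32)
    return cv2.remap(im,q[:,:1],q[:,1:],cv2.INTER_LINEAR)[:,0]
E
python3 - <<'E'
from h import *
import pickle;i=pickle.load(open("w5.pkl","rb"));im=cv2.imread("pics/w5.png")
xs=np.arange(.02,.17,.001)
for y,z in((.0,.078),(.0,.070)):
    v=profile(im,i,y,z,xs); print(y,z); print([(int(x*1000+.5),*map(int,c)) for x,c in zip(xs,v)][:80])
for x in(.150,.088,.06,.05): print(x,pix([[x,0,.078]],i).round(0))
E
```

```text
0.0 0.078
[(20, 152, 152, 152), (21, 151, 151, 152), (22, 155, 154, 156), (23, 155, 155, 155), (24, 161, 159, 159), (25, 159, 158, 158), (26, 160, 160, 159), (27, 152, 152, 152), (28, 98, 99, 99), (29, 68, 71, 70), (30, 68, 71, 72), (31, 68, 72, 71), (32, 70, 74, 73), (33, 69, 70, 71), (34, 73, 72, 73), (35, 71, 73, 73), (36, 69, 74, 74), (37, 69, 71, 74), (38, 85, 87, 86), (39, 108, 109, 109), (40, 121, 122, 121), (41, 126, 126, 126), (42, 125, 126, 124), (43, 123, 126, 123), (44, 123, 124, 123), (45, 123, 125, 123), (46, 126, 128, 125), (47, 125, 126, 126), (48, 126, 126, 126), (49, 128, 129, 129), (50, 108, 110, 110), (51, 35, 43, 48), (52, 30, 41, 48), (53, 27, 39, 43), (54, 35, 48, 52), (55, 33, 44, 50), (56, 22, 42, 45), (57, 39, 49, 54), (58, 41, 53, 59), (59, 43, 56, 58), (60, 40, 52, 54), (61, 43, 55, 59), (62, 44, 53, 58), (63, 37, 63, 75), (64, 38, 73, 94), (65, 39, 72, 93), (66, 36, 71, 92), (67, 37, 72, 95), (68, 40, 73, 94), (69, 40, 72, 93), (70, 40, 73, 94), (71, 35, 73, 93), (72, 37, 73, 93), (73, 36, 71, 92), (74, 39, 74, 95), (75, 38, 74, 95), (76, 40, 76, 98), (77
[... 1377 characters left out ...]
2, 57), (68, 37, 65, 78), (69, 37, 74, 94), (70, 32, 70, 93), (71, 37, 73, 94), (72, 39, 73, 95), (73, 41, 76, 96), (74, 37, 70, 92), (75, 41, 74, 95), (76, 36, 72, 91), (77, 36, 71, 92), (78, 36, 71, 91), (79, 38, 75, 95), (80, 36, 72, 92), (81, 37, 72, 93), (82, 25, 69, 92), (83, 39, 74, 96), (84, 33, 69, 90), (85, 43, 88, 119), (86, 68, 160, 212), (87, 79, 190, 242), (88, 85, 195, 240), (89, 149, 231, 245), (90, 180, 248, 247), (91, 175, 246, 246), (92, 176, 246, 246), (93, 176, 246, 246), (94, 179, 246, 247), (95, 177, 246, 246), (96, 177, 246, 246), (97, 176, 246, 246), (98, 177, 246, 246), (99, 176, 246, 246)]
0.15 [[ 28. 228.]]
0.088 [[ 86. 230.]]
0.06 [[118. 231.]]
0.05 [[131. 231.]]
```

```bash
cat > meas.py <<'E'
from h import *
i=cams.camera_info("wrist");im=cams.capture("wrist")[:,:,::-1].copy();cv2.imwrite("pics/w_last.png",im)
xs=np.arange(.02,.16,.0005)
v=profile(im,i,0.,.078,xs).astype(int).max(1); d=[(round(xs[k]*1000,1),v[k-2],v[k+2]) for k in range(2,len(xs)-2) if abs(v[k+2]-v[k-2])>40]
print("jaw z78",d)
w=profile(im,i,0.,.070,xs).astype(int); g=w[:,2]-w[:,0]; print("pad z70 R-B",[(round(xs[k]*1000,1),g[k-2],g[k+2]) for k in range(2,len(xs)-2) if abs(g[k+2]-g[k-2])>20])
w=profile(im,i,0.,.073,xs).astype(int); b=w[:,2]; print("cheese z73",[(round(xs[k]*1000,1),b[k-2],b[k+2]) for k in range(2,len(xs)-2) if abs(b[k+2]-b[k-2])>60])
o=env.get_obs();print(o["grip_force"],o["ft_force"],o["grip_width"],(o["eef_pos"][:2]-O_)@E_)
E
echo '[{}, {}, {}, {}]' | python3 -m pendant .085 30; python3 meas.py;  echo '[{}, {}, {}, {}, {}, {}]' | python3 -m pendant .038 30; python3 meas.py
```

```text
clock: 14.6
eef_pos: [0.5578, -0.1317, 0.1222]
tcp_rot: [-180.0, 0.0, -7.0]
ft_force: [0.5, 0.2, -0.5]
grip_width: 0.0849
grip_force: 0.0
jaw z78 [(np.float64(26.5), np.int64(146), np.int64(95)), (np.float64(27.0), np.int64(147), np.int64(69)), (np.float64(27.5), np.int64(148), np.int64(73)), (np.float64(28.0), np.int64(150), np.int64(73)), (np.float64(49.5), np.int64(127), np.int64(55)), (np.float64(50.0), np.int64(129), np.int64(45)), (np.float64(50.5), np.int64(111), np.int64(47)), (np.float64(79.0), np.int64(93), np.int64(177)), (np.float64(79.5), np.int64(92), np.int64(246)), (np.float64(80.0), np.int64(99), np.int64(243)), (np.float64(80.5), np.int64(108), np.int64(240)), (np.float64(81.0), np.int64(177), np.int64(239)), (np.float64(138.0), np.int64(249), np.int64(184)), (np.float64(138.5), np.int64(251), np.int64(134)), (np.float64(139.0), np.int64(253), np.int64(105)), (np.float64(139.5), np.int64(236), np.int64(72)), (np.float64(140.0), np.int64(184), np.int64(67)), (np.float64(140.5), np.int64(134), np.int64(68)), (np.float64(151.0), np.int64(70), np.int64(128)), (np.float6
[... 4855 characters left out ...]
79)), (np.float64(83.0), np.int64(93), np.int64(236)), (np.float64(83.5), np.int64(89), np.int64(241)), (np.float64(84.0), np.int64(93), np.int64(242)), (np.float64(144.0), np.int64(252), np.int64(142)), (np.float64(144.5), np.int64(244), np.int64(75)), (np.float64(145.0), np.int64(232), np.int64(63)), (np.float64(145.5), np.int64(207), np.int64(68)), (np.float64(146.0), np.int64(142), np.int64(72)), (np.float64(156.5), np.int64(67), np.int64(131)), (np.float64(157.0), np.int64(79), np.int64(153)), (np.float64(157.5), np.int64(95), np.int64(167)), (np.float64(158.0), np.int64(111), np.int64(177))]
9.29270088672638 [-3.01240235  4.19337304 10.80485087] 0.03813257363834894 -0.05232707688601222
```

The jaw advances 12 mm per pump with no slip-back. Its slide is now about 0.0495, so the third squeeze should sink the pad about 3.5 mm.

```bash
sed -i 's/print(.*z78",d)/print("jaw",[float(x) for x,_,_ in d])/; s/\[(round(xs\[k\]\*1000,1),g\[k-2\],g\[k+2\])/[(float(round(xs[k]*1000,1)))/; s/\[(round(xs\[k\]\*1000,1),b\[k-2\],b\[k+2\])/[(float(round(xs[k]*1000,1)))/' meas.py
echo '[{}, {}, {}, {}]' | python3 -m pendant .085 30; echo '[{}, {}, {}, {}, {}]' | python3 -m pendant .046 40; python3 meas.py;echo '[{}, {}, {}]' | python3 -m pendant .038 40; python3 meas.py
```

```text
clock: 15.95
eef_pos: [0.5579, -0.1316, 0.1222]
tcp_rot: [-180.0, 0.0, -7.0]
ft_force: [-0.3, -0.1, -0.3]
grip_width: 0.0849
grip_force: 0.0
clock: 16.58
eef_pos: [0.5581, -0.1341, 0.1238]
tcp_rot: [179.8, -0.1, -7.0]
ft_force: [-1.7, -6.6, 4.3]
grip_width: 0.0461
grip_force: 3.5
jaw [41.5, 42.0, 42.5, 43.0, 66.0, 66.5, 67.0, 67.5, 80.0, 80.5, 81.0, 81.5, 82.0, 140.0, 140.5, 141.0, 141.5, 142.0, 151.0, 151.5, 152.0, 152.5, 153.0, 153.5]
pad z70 R-B [72.0, 83.5, 84.0, 84.5, 85.0, 85.5, 86.0, 86.5, 87.0, 87.5, 88.0, 89.0, 89.5, 90.0, 90.5, 91.0, 148.5, 149.0, 149.5, 150.0, 150.5]
cheese z73 [44.0, 44.5, 45.0, 69.5, 70.0, 70.5, 83.5, 84.0, 84.5, 85.0, 85.5, 144.5, 145.0, 145.5, 146.0, 146.5, 157.0, 157.5, 158.0]
3.4924451261758804 [-0.83891358 -6.52765621  5.28343692] 0.046306691299106806 -0.05516745778507538
clock: 17.0
eef_pos: [0.5586, -0.1313, 0.1246]
tcp_rot: [-180.0, -0.2, -6.9]
ft_force: [-4.3, 4.5, 10.6]
grip_width: 0.0382
grip_force: 12.7
jaw [47.0, 47.5, 48.0, 48.5, 72.0, 72.5, 73.0, 73.5, 84.0, 84.5, 85.0, 85.5, 86.0, 143.0, 143.5, 144.0, 144.5, 145.0, 150.5, 151.0, 151.5, 152.0, 152.5, 153.0, 153.5, 154.0]
pad z70 R-B [87.5, 88.0, 88.5, 89.0, 89.5, 90.0, 90.5, 91.0, 91.5, 92.0, 92.5, 93.0, 93.5, 94.0, 94.5, 151.0, 152.0, 152.5, 153.0, 153.5, 154.0]
cheese z73 [50.0, 50.5, 51.0, 76.0, 76.5, 87.5, 88.0, 88.5, 89.0, 148.5, 149.0, 149.5, 150.0, 150.5, 151.0, 156.5, 157.0, 157.5, 158.0]
12.658487856388092 [-3.20472546  4.00207502 11.19704908] 0.038517229358313664 -0.05238710235830832
```

The cheese is now seated on the fixed jaw, with its front at about 149.8 mm, and the pad has sunk about 2–3 mm. One more partial squeeze should bring it to mid-range, so I'll close in steps.

```bash
echo '[{}, {}, {}, {}]' | python3 -m pendant .085 40; python3 meas.py; echo '[{}, {}, {}, {}, {}]' | python3 -m pendant .049 40; python3 meas.py
```

```text
clock: 17.55
eef_pos: [0.5579, -0.1316, 0.1222]
tcp_rot: [-180.0, 0.0, -7.0]
ft_force: [-0.9, 0.0, 0.4]
grip_width: 0.0847
grip_force: 0.0
jaw [44.0, 44.5, 45.0, 45.5, 69.0, 69.5, 70.0, 70.5, 83.5, 84.0, 84.5, 85.0, 85.5, 143.0, 143.5, 144.0, 144.5, 145.0, 151.0, 151.5, 152.0, 152.5, 153.0, 153.5]
pad z70 R-B [86.5, 87.0, 87.5, 88.0, 89.5, 90.0, 90.5, 91.0, 91.5, 92.0, 92.5, 93.0, 93.5, 94.0, 94.5, 151.5, 152.0, 152.5, 153.0, 153.5, 154.0]
cheese z73 [47.0, 47.5, 72.5, 73.0, 87.5, 88.0, 88.5, 89.0, 89.5, 148.5, 149.0, 149.5, 150.0, 150.5, 157.0, 157.5, 158.0]
0.0 [-0.01324468  0.0551235  -1.05722093] 0.08481390566825654 -0.05279588673598941
clock: 18.23
eef_pos: [0.558, -0.134, 0.1236]
tcp_rot: [179.8, -0.1, -7.0]
ft_force: [-1.0, -7.3, 3.8]
grip_width: 0.0492
grip_force: 3.5
jaw [45.5, 46.0, 46.5, 47.0, 70.5, 71.0, 71.5, 72.0, 83.5, 84.0, 84.5, 85.0, 85.5, 143.5, 144.0, 144.5, 145.0, 145.5, 151.0, 151.5, 152.0, 152.5, 153.0, 153.5, 154.0]
pad z70 R-B [87.5, 88.0, 88.5, 89.0, 89.5, 90.0, 90.5, 91.0, 91.5, 92.0, 92.5, 93.0, 93.5, 94.0, 94.5, 152.0, 152.5, 153.0, 153.5, 154.0, 154.5]
cheese z73 [48.5, 49.0, 74.5, 75.0, 87.5, 88.0, 88.5, 89.0, 89.5, 148.5, 149.0, 149.5, 150.0, 150.5, 157.0, 157.5, 158.0]
3.480212241411209 [-0.87886283 -7.32248224  4.49340331] 0.049227998029806 -0.05505407464134657
```

```bash
echo '[{}, {}, {}]' | python3 -m pendant .044 40; python3 meas.py
```

```text
clock: 18.65
eef_pos: [0.558, -0.1342, 0.124]
tcp_rot: [179.8, -0.1, -7.0]
ft_force: [-2.4, -6.6, 6.6]
grip_width: 0.0441
grip_force: 6.5
jaw [47.0, 47.5, 48.0, 48.5, 72.5, 73.0, 73.5, 83.5, 84.0, 84.5, 85.0, 85.5, 143.0, 143.5, 144.0, 144.5, 145.0, 145.5, 150.5, 151.0, 151.5, 152.0, 152.5, 153.0, 153.5]
pad z70 R-B [79.0, 87.5, 88.0, 88.5, 89.0, 89.5, 90.0, 90.5, 91.0, 91.5, 92.0, 92.5, 93.0, 93.5, 94.0, 94.5, 152.0, 152.5, 153.0, 153.5, 154.0, 154.5]
cheese z73 [50.0, 50.5, 76.0, 76.5, 87.5, 88.0, 88.5, 89.0, 89.5, 148.5, 149.0, 149.5, 150.0, 150.5, 157.0, 157.5, 158.0]
6.545911766588688 [-0.72879431 -7.55006169  6.36364937] 0.044317697430065806 -0.05527213759459306
```

```bash
echo '[{}, {}, {}]' | python3 -m pendant .041 40; python3 meas.py
```

```text
clock: 19.08
eef_pos: [0.5582, -0.1329, 0.1244]
tcp_rot: [179.9, -0.1, -6.9]
ft_force: [-3.3, -1.9, 8.2]
grip_width: 0.0411
grip_force: 12.2
jaw [49.0, 49.5, 50.0, 50.5, 75.0, 75.5, 76.0, 83.5, 84.0, 84.5, 85.0, 85.5, 143.0, 143.5, 144.0, 144.5, 145.0, 145.5, 151.0, 151.5, 152.0, 152.5, 153.0, 153.5]
pad z70 R-B [87.5, 88.0, 88.5, 89.0, 89.5, 90.0, 90.5, 91.0, 91.5, 92.0, 92.5, 93.0, 93.5, 94.0, 94.5, 152.0, 152.5, 153.0, 153.5, 154.0]
cheese z73 [52.0, 52.5, 78.5, 79.0, 87.5, 88.0, 88.5, 89.0, 89.5, 148.5, 149.0, 149.5, 150.0, 150.5, 157.0, 157.5, 158.0]
12.215539813041687 [-2.69437701 -1.48587542  9.38393355] 0.04141235123423808 -0.053873667960985326
```

View pics/w_last.png

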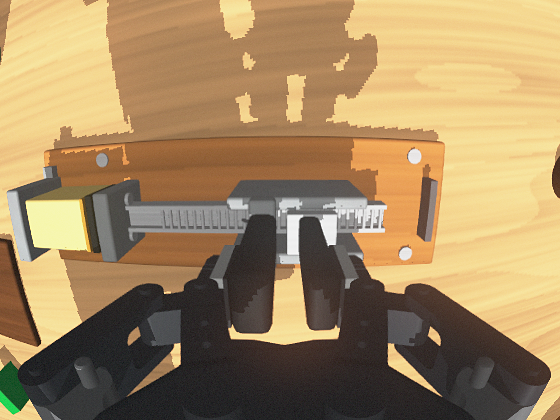

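The cheese at (28–95, 187–250) is upright against the fixed jaw. The pad at (88–108) sits on it and has sunk about 5 mm towards the jaw plate, and the trigger is squeezed.

```bash
python3 -c "
from plant import env
print(env.job_done())"
```

```text
the job is handed in; nothing more can be done
None
```

I handed the job in with the cheese standing upright against the fixed jaw, the pad sunk about 5 mm by my camera measurement (about 8 N), and the trigger still held squeezed, at about 19 s of the 72 s.

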